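Load two blocks against the hidden stop of a drilling jig

TASK

The long wooden block lies in the track of the stop jig: slide it under the dark steel hood until you feel it rest against the stop hidden inside, gently enough not to shove the stop off its setting. Then lay the short, taller wooden block flat in the track behind it and butt it up end to end so that no gap is left. Leave the tape roll, the screwdriver and the calliper where they lie.

Things in the scene. Friction and masses are not known exactly. Their poses are not given: they have to be found in the camera images.
- jig: Jig fixed to the bench: plywood base 325 x 88 x 8 mm with a straight track along its x axis. Origin at bench level under the middle of the hood's mouth; +x runs along the track into the hood, z up. Track floor 8 mm above the bench, 40 mm wide (y -20 to +20) between two aluminium rails 6 mm thick, tops 14 mm above the bench. Open track from x = -210 mm (open end) to the mouth at x = 0.
- hood (a point): Middle of the top of the jig's dark steel hood, 35 mm above the bench and 57.5 mm beyond the mouth along the jig's x. The hood covers the track from x = 0 to 115 mm, 52 mm wide over its walls; tunnel 23 mm high. Hidden inside, a steel stop crosses the track, its face 15 to 65 mm beyond the mouth, different each time.
- track_end (a point): Middle of the track floor at its open near end, 210 mm before the mouth. Sliding a block in the track takes about 1 N, so a force rise of 5 to 8 N means that it has met the stop (or its neighbour). The hidden stop is held by friction only: it stands firm up to about 20 N and slides deeper under a harder push.
- long_block: Long wooden block, 35 mm wide (x), 90 long (y), 18 high (z), 0.12 kg. Origin: centre of its underside, ends at y = +45 and -45. It starts on the track floor, +y along the jig's +x, front end 5 to 40 mm short of the mouth. Push its rear end face with the closed fingers, tips above the rails; when home, 25 to 75 mm of it still stick out of the hood.
- short_block: Short wooden block, 60 mm long (x), 36 wide (y), 30 high (z), 0.10 kg, lying flat on the bench to the right or left of the jig. Origin: centre of its underside. Reddish-brown; the bigger brown sanding block at the back is not it. Too tall to go under the hood; in the track its length lies along the jig's x, either way round.
- tape: Roll of beige tape lying flat, 103 mm across, 25 mm high, on the other side of the jig from the short block; leave it. Origin: centre of its underside.
- screwdriver: Screwdriver with an orange handle, 190 mm long (y) x 27 mm, lying to the right of the hood; leave it. Origin: underside, middle of its length.
- caliper: Steel calliper, 205 mm long (y) x 72 mm x 16 mm, lying to the left of the hood; leave it. Origin: underside, middle of its length.
Things that resemble listed ones, but are neither listed nor needed, are in the scene too. There is more than one size of the long_block; the one meant has the size given above.

How it is judged:
By the outcome, as a careful person would: the job done as asked, in the order asked, and still so for the second after the job is handed in, with the robot touching nothing.
It also fails if it takes over 56 s, if anything falls off the work surface, if the arm or the gripper's body presses on something with over 40 N, if the wrist force passes 120 N, or if a joint passes its speed limit or range.

ROBOT

A 6-joint arm with a two-finger parallel gripper is mounted at the origin on a cart in front of the work surface, level with it; the furniture and walls round the work are solid. World frame = base frame: x ahead of the robot, y to its left, z up, the work surface at z = 0. Lengths are in mm, angles in rad, forces in N, time in s.
With the tool pointing down it reaches from about 350 to 975 mm from the base axis. Payload 7.1 kg.
Tool frame: the origin (TCP) lies between the finger pads; the fingertips stand 14 mm ahead of it and the grasp point (between the pads) lies 5 mm behind it; z points along the fingers, y is the line along which they close (so a half turn about z gives the same grasp; the last joint's range is limited). The gripper opens to 88 mm and grips with 3 to 60 N. Pads are 20 mm wide; open, the fingers measure 115 mm over their backs; the gripper's body (75 mm by 178 mm) begins 61 mm behind the grasp point.
Start: joints at [-0.019, 0.423, 1.63, -0, 1.089, -0.019], TCP at [624.984, 0.026, 236.675] pointing down, gripper open.
Joint ranges: [-3, 3], [-0.9, 2.11], [0.09, 2.58], [-1.31, 4.45], [0.11, 2.69], [-2.54, 2.54]. Speed limits (rad/s): [2.39, 2.39, 3.01, 3.14, 3.14, 3.14].

INTERFACE

Orientations are given as a rotation vector (axis times angle).
In Python, from workcell import ctrl gives the robot as it stands. The module is installed in compiled form; this text tells all that it offers.
- The arm moves only by the tool servo_tool, never from a script. Its argument "plan" is a list of rows, each a list of 3 entries, a list of its own where there are three numbers: the closure, from 0 (fully open) to 1 (shut), then the shift along the world's x, y, z in mm, then the turn about the world's z in degrees. In form: [[hand, [x, y, z], yaw], ...]. A call has 1 to 10 rows; each row is the pose to reach, as a shift and turn from the pose commanded when the call began; what a row does not reach only later rows make up. A row lasts 1/12 s, in which the tool goes at most 41.7 mm and 7.16 degrees, less where a joint would pass 70% of its speed; a pose out of reach is approached as far as the arm can. A call with a gripper value outside its range is refused whole. The fingers move at their own pace and stop on an object; the grip force is fixed at half the most. Time passes only in rows, so rows that repeat a pose let the fingers close. It gives the time, the measured TCP pose, the force, the opening and the grip force at its end, in the units of the state.
- ctrl.get_obs(): the state, without advancing time (a new reading comes with each control period).
- ctrl.get_image(name): name is "scene" or "side" or "wrist"; returns the picture (420x560x3 uint8, blue, green, red); there is no depth.
- ctrl.camera_info(name): a dict with "fovy" (degrees; the focal length in pixels is half the picture's height over the tangent of half this angle, whatever the lens; pixels are square), "cx", "cy" (the principal point, pixels), "rvec" (rotation vector, rad) and "tvec" (3), from world to camera coordinates, as OpenCV has them; the wrist camera has in their place "T_tool_cam" (4x4, takes a point from camera to tool coordinates, whose origin is the TCP and whose axes are the flange's). Camera axes: x right, y down, z forward; pixel columns grow to the right and rows downward; lengths in mm; the calibration is good to about 2 mm. A picture is of the moment at which its call begins: read the wrist's pose just before it. camera_info takes no time and is no camera call.
- ctrl.close_job(): hands the job in; it is judged then, once.
The state is a dict: "t": time; "qpos": joint angles; "qvel": joint speeds; "joint_torque": joint torques, N m; "ee_pos": TCP position; "orientation": TCP orientation; "ft_force": force on the tool from outside, world axes, zero at the start; "moment": the same for the moment, N m; "width": finger opening in mm; "grasp_force": force on a finger pad.
Only numpy, scipy, OpenCV 4.12 (cv2) and the standard library are available. Lean on these libraries where they do the work, as an engineer would, in place of code of your own. Each camera call takes 0.05 s, during which the arm holds its last target. There are 200 camera calls.

## Working session

There is one attempt and no reset: what is moved stays moved. The work goes in short steps, Python scripts to look and compute and a tool call to move; the robot and the scene stay as the last step left them, time stands still between calls to the robot, and variables do not carry over. Pictures are saved under pics/ and viewed, at most 10 in all, crops included, and the job is handed in when it is done.

Besides the shell and the picture viewer there is one more tool, called after ">>>" in YAML: its name, and indented under it one key for each argument. servo_tool: Moves the arm, as the interface text tells. Its arguments: {"type":"object","properties":{"plan":{"type":"array"}},"required":["plan"]}

```bash
mkdir -p pics; cat > h.py <<'E'
import numpy as np, cv2
from scipy.spatial.transform import Rotation as R
from workcell import ctrl
def cam(name,obs=None):
    i=ctrl.camera_info(name); f=210/np.tan(np.radians(i["fovy"])/2)
    if "rvec" in i:
        Rm=cv2.Rodrigues(np.array(i["rvec"],float))[0]; t=np.array(i["tvec"],float).ravel()
    else:
        T=np.array(i["T_tool_cam"]); o=obs or ctrl.get_obs()
        W=np.eye(4); W[:3,:3]=R.from_rotvec(o["orientation"]).as_matrix(); W[:3,3]=o["ee_pos"]
        M=np.linalg.inv(W@T); Rm=M[:3,:3]; t=M[:3,3]
    return f,i["cx"],i["cy"],Rm,t
def px2w(c,uv,z):
    f,cx,cy,Rm,t=c; C=-Rm.T@t
    d=Rm.T@np.array([(uv[0]-cx)/f,(uv[1]-cy)/f,1]); return C+d*(z-C[2])/d[2]
def w2px(c,p):
    f,cx,cy,Rm,t=c; q=Rm@np.array(p,float)+t; return f*q[0]/q[2]+cx,f*q[1]/q[2]+cy
E
python3 - <<'E'
from h import *
o=ctrl.get_obs(); print(o)
w=ctrl.get_image("wrist");s=ctrl.get_image("scene");d=ctrl.get_image("side")
for n,i in zip("wsd",(w,s,d)): cv2.imwrite(f"pics/{n}0.png",i)
for n in("wrist","scene","side"):print(ctrl.camera_info(n))
E
```

```text
{'t': 0.0, 'qpos': array([-1.90064896e-02,  4.23829037e-01,  1.63065908e+00, -9.84548332e-06,
        1.08857410e+00, -1.90040947e-02]), 'qvel': array([ 0.00106204, -0.0001726 ,  0.0001032 , -0.00043305, -0.00029051,
        0.00020459]), 'joint_torque': array([ 1.28069914e-03, -5.44622147e+01, -2.73670936e+01,  6.42951974e-02,
        2.27214623e-02, -1.51321510e-04]), 'ee_pos': array([6.24488667e+02, 2.88036036e-02, 2.35921186e+02]), 'orientation': array([-2.22069442e+00, -2.22069926e+00,  1.61028983e-03]), 'ft_force': array([0.14243031, 0.56788163, 0.26494616]), 'moment': array([0.00669366, 0.02791528, 0.04289025]), 'grasp_force': 0.0, 'width': 88.19760414259152}
{'fovy': 65.55041288508002, 'cx': 280.8709501938699, 'cy': 208.8993466833597, 'T_tool_cam': array([[-6.59833065e-04, -9.65195835e-01, -2.61527370e-01,
         7.03455150e+01],
       [ 9.99999770e-01, -6.78603136e-04, -1.85372253e-05,
        -2.91854182e-01],
       [-1.59581241e-04, -2.61527322e-01,  9.65196060e-01,
        -1.47048908e+02],
       [ 0.00000000e+00,  0.00000000e+00,  0.00000000e+00,
         1.00000000e+00]])}
{'fovy': 52.52007175737826, 'cx': 281.8609401081007, 'cy': 205.61051129145267, 'rvec': array([ 2.19764814, -1.03122204,  0.41340089]), 'tvec': array([-398.38394544,  356.25950373,  825.26458735])}
{'fovy': 52.30797175158075, 'cx': 277.0235935087104, 'cy': 213.8089250506988, 'rvec': array([ 0.44050372, -2.50125058,  1.53179126]), 'tvec': array([567.98162605, 163.24862863, 846.36569332])}
```

View pics/s0.png

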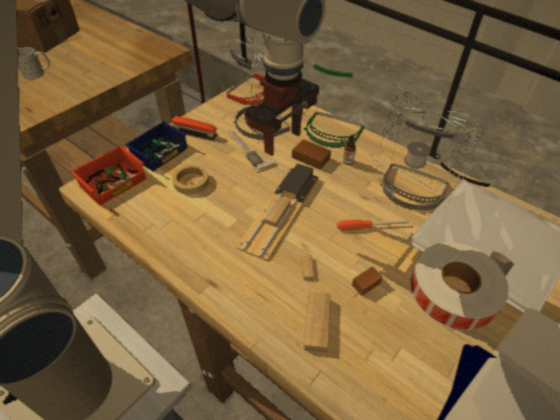

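View pics/w0.png

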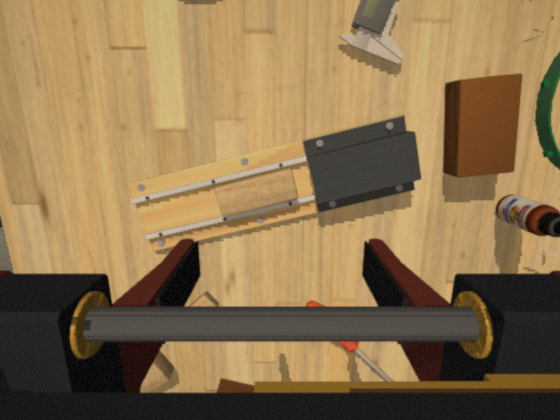

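The scene shows the jig with a block in its track at about (278,209) and the hood at (295,182). Loose long blocks lie at (308,267) and (318,320), so they aren't in the track. There are two reddish-brown blocks. The small one at (368,280), right of the jig, fits short_block. The bigger one at (310,153), at the back, is the sanding block. The tape is at (190,180). The wrist view shows the jig from (135,210) to (415,150), with the long block at (257,193). I'll check these in an enlarged crop.

```bash
python3 - <<'E'
import cv2,numpy as np
w=cv2.imread("pics/w0.png");s=cv2.imread("pics/s0.png")
a=cv2.resize(w[110:260,125:325],(800,600),interpolation=cv2.INTER_CUBIC)
b=cv2.resize(s[240:315,310:410],(800,600),interpolation=cv2.INTER_CUBIC)
cv2.imwrite("pics/a1.png",a);cv2.imwrite("pics/b1.png",b)
E
```

```text
(no output)
```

View pics/a1.png

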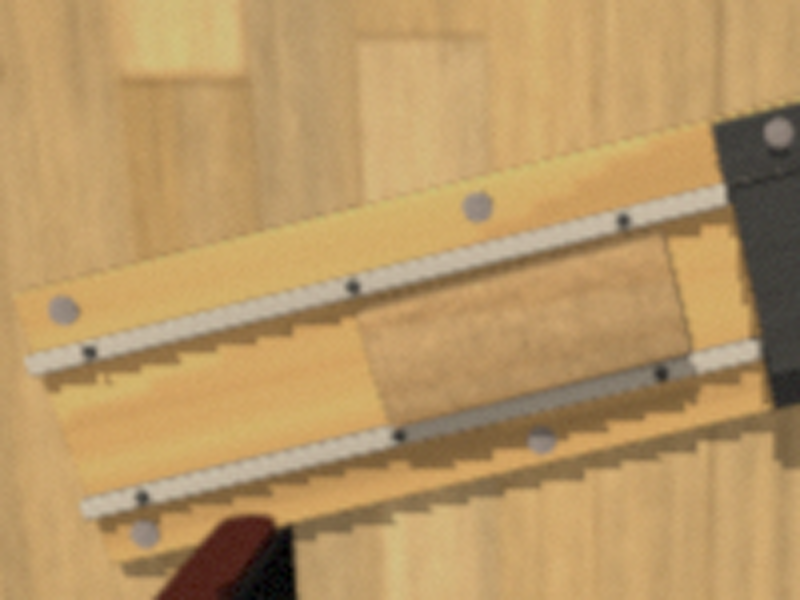

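View pics/b1.png

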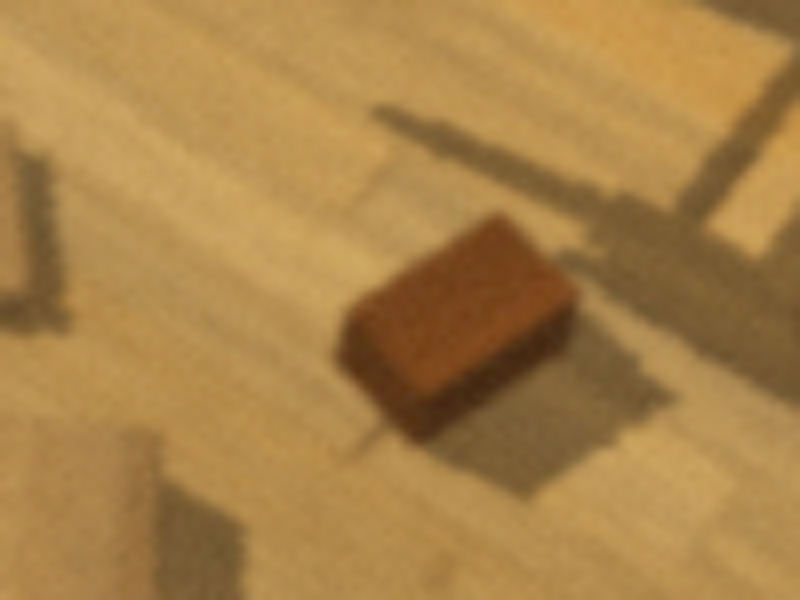

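The crops confirm both blocks. The block in the track has top corners at crop (358,316), (665,235), (692,352) and (388,427). The short block's top corners are at (500,213), (578,293), (418,393) and (348,310), and its proportions look right for 60x36. Next I'll compute positions.

```bash
python3 - <<'E'
from h import *
c=cam("wrist");s=cam("scene")
W=lambda p,z:px2w(c,(p[0]/4-.375+125,p[1]/4-.375+110),z)[:2]
S=lambda p,z:px2w(s,(p[0]/8-.44+310,p[1]/8-.44+240),z)[:2]
r=[W(p,14) for p in[(25,360),(723,185),(85,517),(762,360)]]
print("rails",np.round(r,1))
e=(r[0]+r[2])/2; v=r[1]-r[0]; v2=r[3]-r[2]; print("end",e,"yaw",np.degrees(np.arctan2(v[1],v[0])),np.degrees(np.arctan2(v2[1],v2[0])),np.linalg.norm(r[0]-r[2]),np.linalg.norm(v))
b=np.array([W(p,26) for p in[(358,316),(665,235),(692,352),(388,427)]]);print("long",np.round(b,1),np.linalg.norm(np.roll(b,-1,0)-b,axis=1),b.mean(0))
d=b[1]+b[2]-b[0]-b[3];print(np.degrees(np.arctan2(d[1],d[0])))
k=np.array([S(p,30) for p in[(500,213),(578,293),(418,393),(348,310)]]);print("short",np.round(k,1),np.linalg.norm(np.roll(k,-1,0)-k,axis=1),k.mean(0))
d=k[0]+k[1]-k[2]-k[3];print(np.degrees(np.arctan2(d[1],d[0])))
E
```

```text
rails [[449.4 -18.4]
 [651.6  32. ]
 [461.6 -67. ]
 [663.9 -18.5]]
end [455.51918546 -42.68059282] yaw 14.004961130960025 13.471462577213119 50.05749599019845 208.36397813703678
long [[549.6  -2.9]
 [635.1  19.7]
 [642.9 -13.3]
 [556.4 -35.2]] [88.41332676 33.86995457 89.22634771 32.99688751] [595.98744114  -7.9477436 ]
14.520563412734026
short [[ 595.5 -296.2]
 [ 585.9 -327.8]
 [ 528.5 -310.6]
 [ 539.1 -280.5]] [33.06933565 59.94076733 31.83192655 58.54551868] [ 562.26027501 -303.76238242]
-16.11726959346052
```

>>> servo_tool:
  plan:
    - [1,[-20,-5,-35],-7.1]
    - [1,[-40,-10,-70],-14.2]
    - [1,[-60,-15,-105],-21.3]
    - [1,[-80,-20,-130],-28.4]
    - [1,[-90,-23,-150],-35.5]
    - [1,[-90,-23,-165],-42.6]
    - [1,[-90,-23,-176],-49.7]
    - [1,[-90,-23,-176],-56.8]
    - [1,[-90,-23,-176],-63.9]
    - [1,[-90,-23,-176],-71]

```text
t: 0.98
ee_pos: [534.6, -23.0, 60.1]
orientation: [-3.1, -0.509, 0.002]
ft_force: [-0.7, -0.1, 0.6]
width: 24.4
grasp_force: 0.0
```

>>> servo_tool:
  plan:
    - [1,[0,0,0],-5]
    - [1,[0,0,0],-5]
    - [1,[0,0,0],-5]
    - [1,[0,0,0],-5]

```text
t: 1.32
ee_pos: [534.9, -23.0, 60.6]
orientation: [-3.118, -0.387, 0.0]
ft_force: [0.9, -0.2, 0.2]
width: 0.9
grasp_force: 0.0
```

```bash
python3 - <<'E'
from h import *
o=ctrl.get_obs();print(o["ee_pos"],R.from_rotvec(o["orientation"]).as_matrix().round(3),o["width"],o["ft_force"],o["qpos"])
w=ctrl.get_image("wrist");cv2.imwrite("pics/w2.png",w)
c=cam("wrist",o);e=np.array([455.5,-42.7]);u=np.array([.9703,.2419]);n=np.array([-.2419,.9703])
for a,l,z in[(99.7,17.5,26),(99.7,-17.5,26),(210,26,14),(210,-26,14),(82,0,o["ee_pos"][2]-14)]:print(a,l,w2px(c,[*(e+a*u+l*n),z]))
cv2.imwrite("pics/w2.png",w)
E
```

```text
[534.94144689 -22.96761443  60.6162773 ] [[ 0.97   0.245 -0.   ]
 [ 0.245 -0.97   0.   ]
 [-0.    -0.    -1.   ]] 0.8524553978713711 [ 0.92022673 -0.1973052   0.19934615] [-6.51356341e-02  5.64880974e-01  1.92173163e+00  1.15128552e-06
  6.55133974e-01  1.25862595e+00]
99.7 17.5 (np.float64(249.26996648133084), np.float64(215.05693685111257))
99.7 -17.5 (np.float64(309.6240169328772), np.float64(215.16314665201725))
210 26 (np.float64(230.3924452409962), np.float64(7.690107134308562))
210 -26 (np.float64(329.0296794533386), np.float64(7.942750784128009))
82 0 (np.float64(279.2866312529999), np.float64(257.8025793462059))
```

View pics/w2.png

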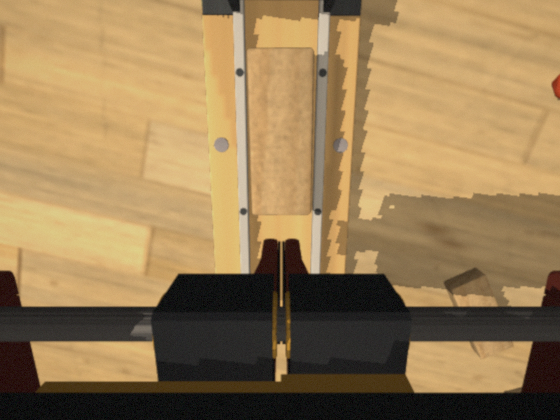

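The view agrees with the prediction: the block's rear edge is at row 214 and centred at column 281, the mouth is near row 12, and the fingertips are in line at (281,243). Now I'll lower the tips to the track floor to find how stiff the arm is.

>>> servo_tool:
  plan:
    - [1,[0,0,-20],0]
    - [1,[0,0,-30],0]
    - [1,[0,0,-36],0]
    - [1,[0,0,-36],0]
    - [1,[0,0,-36],0]

```text
t: 1.78
ee_pos: [534.7, -23.0, 24.4]
orientation: [-3.118, -0.383, 0.002]
ft_force: [-0.4, 0.4, 0.1]
width: 0.4
grasp_force: 0.0
```

>>> servo_tool:
  plan:
    - [1,[0,0,-1],0]
    - [1,[0,0,-2],0]
    - [1,[0,0,-2],0]
    - [1,[0,0,-2],0]

```text
t: 2.12
ee_pos: [535.2, -23.0, 23.0]
orientation: [3.118, 0.383, 0.001]
ft_force: [0.3, 0.0, 0.0]
width: 0.7
grasp_force: 0.0
```

>>> servo_tool:
  plan:
    - [1,[0,0,-1],0]
    - [1,[0,0,-1],0]
    - [1,[0,0,-1],0]

```text
t: 2.37
ee_pos: [535.3, -23.0, 22.3]
orientation: [3.118, 0.383, 0.001]
ft_force: [-1.2, 0.0, 6.5]
width: 0.4
grasp_force: 3.3
```

>>> servo_tool:
  plan:
    - [1,[0,0,-1],0]
    - [1,[0,0,-1],0]
    - [1,[0,0,-1],0]

```text
t: 2.62
ee_pos: [535.3, -23.0, 22.3]
orientation: [3.118, 0.383, 0.001]
ft_force: [-3.0, -0.8, 17.9]
width: 0.7
grasp_force: 9.0
```

>>> servo_tool:
  plan:
    - [1,[0,0,4],0]
    - [1,[0,0,10],0]
    - [1,[2,0.5,10],0]
    - [1,[2,0.5,10],0]

```text
t: 2.95
ee_pos: [537.8, -22.4, 31.1]
orientation: [3.118, 0.383, 0.002]
ft_force: [-1.2, 0.4, -0.5]
width: 0.4
grasp_force: 0.0
```

>>> servo_tool:
  plan:
    - [1,[3.9,1,0],0]
    - [1,[7.8,1.9,0],0]
    - [1,[11.6,2.9,0],0]
    - [1,[15.5,3.9,0],0]
    - [1,[19.4,4.8,0],0]
    - [1,[23.3,5.8,0],0]
    - [1,[27.2,6.8,0],0]
    - [1,[31,7.7,0],0]
    - [1,[34,8.5,0],0]
    - [1,[35.9,8.95,0],0]

```text
t: 3.78
ee_pos: [573.4, -13.4, 30.7]
orientation: [3.118, 0.383, 0.0]
ft_force: [-1.3, -0.1, 0.6]
width: 0.2
grasp_force: 0.5
```

>>> servo_tool:
  plan:
    - [1,[0.7,0.2,0],0]
    - [1,[1.45,0.36,0],0]
    - [1,[1.45,0.36,0],0]

```text
t: 4.03
ee_pos: [574.3, -13.1, 30.7]
orientation: [-3.118, -0.383, -0.0]
ft_force: [0.1, -0.7, 0.6]
width: 0.3
grasp_force: 0.1
```

```bash
python3 - <<'E'
from h import *
o=ctrl.get_obs();w=ctrl.get_image("wrist");print(o["ee_pos"],o["ft_force"])
cv2.imwrite("pics/w3.png",w)
E
```

```text
[574.34059821 -13.14414473  30.68673782] [ 0.07093369 -0.74961296  0.57059573]
```

View pics/w3.png

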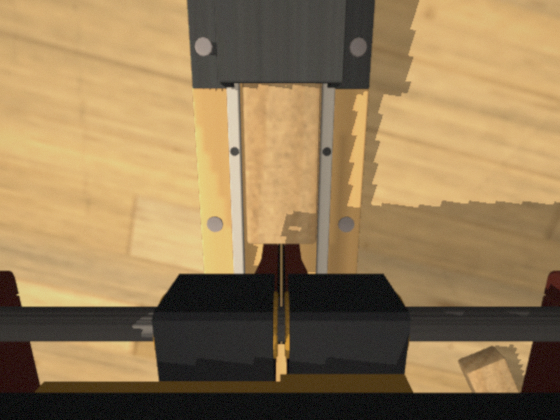

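The block is now under the hood with its rear edge at row 243, touching the fingers. The hood's upper front edge is at row 83, and its flange edge is at row 87.

```bash
python3 - <<'E'
from h import *
c=cam("wrist");e=np.array([455.5,-42.7]);u=np.array([.9703,.2419]);n=np.array([-.2419,.9703])
for p,z in[((281,243),26),((281,83),35),((212,87),10),((237,87),14),((234,87),14),((329,87),14),((245,243),26),((319,243),26),((237,200),14),((322,260),14),((233,260),14)]:
  q=px2w(c,p,z)[:2]-e;print(p,z,q@u,q@n)
E
```

```text
(281, 243) 26 134.57825370661888 -0.9250976703218562
(281, 83) 35 208.0642954850857 -0.9622433387240363
(212, 87) 10 208.89651490601207 32.39174226768647
(237, 87) 14 208.51123009109 19.7946939034325
(234, 87) 14 208.51218995165107 21.21147368454747
(329, 87) 14 208.48178806795647 -23.662517264395113
(245, 243) 26 134.5970339955355 16.926408767580703
(319, 243) 26 134.55842632465743 -19.771912983184183
(237, 200) 14 153.63467534674515 21.760052986496028
(322, 260) 14 120.08863053521871 -23.19510076155461
(233, 260) 14 120.14173852134813 25.131149001344905
```

>>> servo_tool:
  plan:
    - [1,[0.7,0.2,0],0]
    - [1,[1.45,0.36,0],0]
    - [1,[1.45,0.36,0],0]

```text
t: 4.33
ee_pos: [575.9, -12.8, 30.7]
orientation: [-3.118, -0.383, -0.0]
ft_force: [-1.7, -0.7, 0.5]
width: 0.8
grasp_force: 0.2
```

>>> servo_tool:
  plan:
    - [1,[0.8,0.2,0],0]
    - [1,[1.55,0.39,0],0]
    - [1,[1.55,0.39,0],0]
    - [1,[1.55,0.39,0],0]

```text
t: 4.67
ee_pos: [577.6, -12.4, 30.7]
orientation: [3.118, 0.383, 0.001]
ft_force: [-0.9, 0.1, -0.4]
width: 0.2
grasp_force: 0.0
```

>>> servo_tool:
  plan:
    - [1,[0.8,0.2,0],0]
    - [1,[1.55,0.39,0],0]
    - [1,[1.55,0.39,0],0]
    - [1,[1.55,0.39,0],0]

```text
t: 5.0
ee_pos: [579.1, -12.0, 30.7]
orientation: [3.118, 0.383, 0.001]
ft_force: [-0.7, 0.5, 0.0]
width: 0.2
grasp_force: 0.1
```

>>> servo_tool:
  plan:
    - [1,[0.8,0.2,0],0]
    - [1,[1.55,0.39,0],0]
    - [1,[1.55,0.39,0],0]
    - [1,[1.55,0.39,0],0]

```text
t: 5.33
ee_pos: [580.6, -11.6, 30.7]
orientation: [3.118, 0.383, 0.001]
ft_force: [0.7, 0.1, -0.1]
width: 0.3
grasp_force: 0.1
```

>>> servo_tool:
  plan:
    - [1,[0.8,0.2,0],0]
    - [1,[1.55,0.39,0],0]
    - [1,[1.55,0.39,0],0]
    - [1,[1.55,0.39,0],0]

```text
t: 5.67
ee_pos: [582.2, -11.2, 30.7]
orientation: [3.118, 0.383, 0.001]
ft_force: [-0.2, 0.4, 0.1]
width: 0.4
grasp_force: 0.1
```

>>> servo_tool:
  plan:
    - [1,[0.8,0.2,0],0]
    - [1,[1.55,0.39,0],0]
    - [1,[1.55,0.39,0],0]
    - [1,[1.55,0.39,0],0]

```text
t: 6.0
ee_pos: [583.7, -10.8, 30.7]
orientation: [3.118, 0.383, 0.001]
ft_force: [-0.8, -1.3, -0.3]
width: 0.5
grasp_force: 0.1
```

>>> servo_tool:
  plan:
    - [1,[0.8,0.2,0],0]
    - [1,[1.55,0.39,0],0]
    - [1,[1.55,0.39,0],0]
    - [1,[1.55,0.39,0],0]

```text
t: 6.33
ee_pos: [585.3, -10.4, 30.7]
orientation: [3.118, 0.383, 0.001]
ft_force: [-0.1, 0.0, -0.4]
width: 0.2
grasp_force: 0.1
```

>>> servo_tool:
  plan:
    - [1,[0.8,0.2,0],0]
    - [1,[1.55,0.39,0],0]
    - [1,[1.55,0.39,0],0]
    - [1,[1.55,0.39,0],0]

```text
t: 6.67
ee_pos: [586.8, -10.0, 30.7]
orientation: [3.118, 0.383, 0.001]
ft_force: [0.3, 0.5, -1.6]
width: 0.3
grasp_force: 0.1
```

>>> servo_tool:
  plan:
    - [1,[0.8,0.2,0],0]
    - [1,[1.55,0.39,0],0]
    - [1,[1.55,0.39,0],0]
    - [1,[1.55,0.39,0],0]

```text
t: 7.0
ee_pos: [588.4, -9.6, 30.7]
orientation: [3.118, 0.383, 0.001]
ft_force: [0.0, -0.4, 0.2]
width: 0.5
grasp_force: 0.1
```

>>> servo_tool:
  plan:
    - [1,[0.8,0.2,0],0]
    - [1,[1.55,0.39,0],0]
    - [1,[1.55,0.39,0],0]
    - [1,[1.55,0.39,0],0]

```text
t: 7.33
ee_pos: [589.9, -9.3, 30.7]
orientation: [3.118, 0.383, 0.0]
ft_force: [-0.5, -0.9, -0.6]
width: 0.1
grasp_force: 0.1
```

>>> servo_tool:
  plan:
    - [1,[0.8,0.2,0],0]
    - [1,[1.55,0.39,0],0]
    - [1,[1.55,0.39,0],0]
    - [1,[1.55,0.39,0],0]

```text
t: 7.67
ee_pos: [591.5, -8.9, 30.7]
orientation: [-3.118, -0.383, -0.0]
ft_force: [0.4, -0.1, 1.1]
width: 0.4
grasp_force: 0.1
```

>>> servo_tool:
  plan:
    - [1,[0.8,0.2,0],0]
    - [1,[1.55,0.39,0],0]
    - [1,[1.55,0.39,0],0]
    - [1,[1.55,0.39,0],0]

```text
t: 8.0
ee_pos: [593.0, -8.5, 30.7]
orientation: [3.118, 0.383, 0.001]
ft_force: [-0.0, -1.0, -0.4]
width: 0.7
grasp_force: 0.1
```

>>> servo_tool:
  plan:
    - [1,[0.8,0.2,0],0]
    - [1,[1.55,0.39,0],0]
    - [1,[1.55,0.39,0],0]
    - [1,[1.55,0.39,0],0]

```text
t: 8.33
ee_pos: [594.6, -8.1, 30.7]
orientation: [3.118, 0.383, 0.001]
ft_force: [0.5, 0.4, -0.6]
width: 0.5
grasp_force: 0.1
```

>>> servo_tool:
  plan:
    - [1,[0.8,0.2,0],0]
    - [1,[1.55,0.39,0],0]
    - [1,[1.55,0.39,0],0]
    - [1,[1.55,0.39,0],0]

```text
t: 8.67
ee_pos: [596.1, -7.7, 30.7]
orientation: [3.118, 0.383, 0.001]
ft_force: [-0.6, 0.5, 0.2]
width: 0.5
grasp_force: 0.1
```

>>> servo_tool:
  plan:
    - [1,[0.8,0.2,0],0]
    - [1,[1.55,0.39,0],0]
    - [1,[1.55,0.39,0],0]
    - [1,[1.55,0.39,0],0]

```text
t: 9.0
ee_pos: [597.6, -7.3, 30.7]
orientation: [-3.118, -0.383, -0.0]
ft_force: [-0.2, -0.1, -0.4]
width: 0.9
grasp_force: 0.1
```

>>> servo_tool:
  plan:
    - [1,[0.8,0.2,0],0]
    - [1,[1.55,0.39,0],0]
    - [1,[1.55,0.39,0],0]
    - [1,[1.55,0.39,0],0]

```text
t: 9.33
ee_pos: [598.8, -7.0, 30.6]
orientation: [-3.118, -0.383, 0.001]
ft_force: [-1.2, 0.1, 0.7]
width: 0.2
grasp_force: 0.9
```

>>> servo_tool:
  plan:
    - [1,[0.3,0.07,0],0]
    - [1,[0.5,0.12,0],0]
    - [1,[0.5,0.12,0],0]
    - [1,[0.5,0.12,0],0]

```text
t: 9.67
ee_pos: [598.9, -6.9, 30.6]
orientation: [-3.118, -0.383, 0.002]
ft_force: [-4.3, -1.3, 4.3]
width: 0.8
grasp_force: 2.6
```

>>> servo_tool:
  plan:
    - [1,[0.4,0.1,0],0]
    - [1,[0.4,0.1,0],0]
    - [1,[0.4,0.1,0],0]

```text
t: 9.92
ee_pos: [598.9, -6.9, 30.6]
orientation: [-3.118, -0.383, 0.003]
ft_force: [-5.8, -2.2, 5.1]
width: 0.6
grasp_force: 3.2
```

The stop is reached: force rises to about 6 N and the block no longer moves. I'll back off and move over the short block for a look.

>>> servo_tool:
  plan:
    - [1,[-5,-1.2,0],0]
    - [1,[-12,-3,0],0]
    - [0.5,[-15,-4,35],0]
    - [0.4,[-15,-4,75],0]
    - [0.3,[-18,-30,110],-6]
    - [0.3,[-22,-65,130],-12]
    - [0.3,[-25,-105,140],-18]
    - [0.3,[-28,-145,145],-24]
    - [0.3,[-31,-185,150],-30]
    - [0.3,[-34,-225,150],-30]

```text
t: 10.75
ee_pos: [566.3, -233.9, 182.3]
orientation: [3.109, -0.445, 0.006]
ft_force: [0.5, -0.3, -0.0]
width: 50.7
grasp_force: 0.0
```

>>> servo_tool:
  plan:
    - [0.3,[-2,-35,0],0]
    - [0.3,[-3.5,-72,0],0]
    - [0.3,[-3.5,-72,0],0]
    - [0.3,[-3.5,-72,0],0]
    - [0.3,[-3.5,-72,0],0]

```text
t: 11.17
ee_pos: [562.1, -303.2, 180.3]
orientation: [-3.11, 0.438, 0.0]
ft_force: [0.6, -0.6, 0.1]
width: 61.4
grasp_force: 0.0
```

```bash
python3 - <<'E'
from h import *
o=ctrl.get_obs();print(o["ee_pos"],o["orientation"],o["width"],o["ft_force"])
w=ctrl.get_image("wrist");cv2.imwrite("pics/w4.png",w)
c=cam("wrist",o);h=np.radians(-16.1);u=np.array([np.cos(h),np.sin(h)]);n=np.array([-u[1],u[0]])
for a,l in[(30,18),(30,-18),(-30,-18),(-30,18)]:print(w2px(c,[*(np.array([562.3,-303.8])+a*u+l*n),30]))
E
```

```text
[ 562.09349122 -303.24769194  180.3324483 ] [-3.11038097e+00  4.38142386e-01  2.56504543e-04] 61.39102757748123 [ 0.60012815 -0.64768037  0.14829493]
(np.float64(260.66306116376103), np.float64(167.08256120425773))
(np.float64(300.1042440339945), np.float64(167.09907935455286))
(np.float64(299.11619215992323), np.float64(229.47994889533834))
(np.float64(261.6434084281914), np.float64(229.46671910236157))
```

View pics/w4.png

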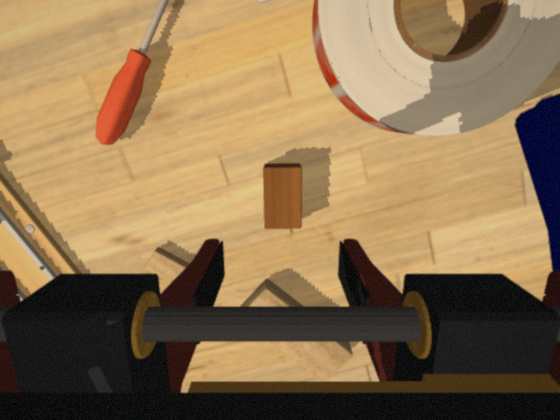

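The short block's top spans columns 264–301 and rows 166–229, about 2 mm right of the prediction, and its heading matches. The big roll at (430,60) is clear of the gripper. Descending to grasp.

>>> servo_tool:
  plan:
    - [0.3,[-0.4,-2.4,-35],0]
    - [0.3,[-0.4,-2.4,-75],0]
    - [0.3,[-0.4,-2.4,-110],0]
    - [0.3,[-0.4,-2.4,-140],0]
    - [0.3,[-0.4,-2.4,-156.5],0]
    - [0.3,[-0.4,-2.4,-156.5],0]
    - [0.3,[-0.4,-2.4,-156.5],0]

```text
t: 11.8
ee_pos: [561.9, -304.4, 23.6]
orientation: [-3.111, 0.434, 0.003]
ft_force: [0.0, 0.3, 0.5]
width: 61.3
grasp_force: 0.0
```

>>> servo_tool:
  plan:
    - [0.8,[0,0,0],0]
    - [0.8,[0,0,0],0]
    - [0.8,[0,0,0],0]
    - [0.8,[0,0,0],0]
    - [0.8,[0,0,0],0]
    - [0.8,[0,0,0],0]
    - [0.8,[0,0,0],0]

```text
t: 12.38
ee_pos: [562.7, -306.5, 25.5]
orientation: [3.111, -0.437, 0.003]
ft_force: [0.1, 1.5, 6.5]
width: 36.0
grasp_force: 30.0
```

>>> servo_tool:
  plan:
    - [0.8,[0,0,20],0]
    - [0.8,[0,0,50],0]
    - [0.8,[2,30,75],5]
    - [0.8,[4,68,80],10]
    - [0.8,[5,106,80],15]
    - [0.8,[6,144,80],20]
    - [0.8,[7,182,80],25]
    - [0.8,[8,220,80],30]
    - [0.8,[9,256,80],30]
    - [0.8,[11,284,70],30]

```text
t: 13.22
ee_pos: [573.7, -19.8, 95.8]
orientation: [3.118, 0.384, 0.005]
ft_force: [0.7, -0.2, -1.7]
width: 35.9
grasp_force: 30.0
```

>>> servo_tool:
  plan:
    - [0.8,[0,7.8,-20],0]
    - [0.8,[0,7.8,-32],0]
    - [0.8,[0,7.8,-32],0]
    - [0.8,[0,7.8,-32],0]
    - [0.8,[0,7.8,-32],0]

```text
t: 13.63
ee_pos: [573.3, -15.5, 62.5]
orientation: [3.118, 0.381, 0.0]
ft_force: [-0.5, -0.7, -0.6]
width: 35.7
grasp_force: 30.0
```

```bash
python3 - <<'E'
from h import *
o=ctrl.get_obs();print(o["ee_pos"],o["orientation"],o["width"],o["ft_force"])
w=ctrl.get_image("wrist");s=ctrl.get_image("side")
v=np.hstack([cv2.resize(w[60:320,190:370],(415,600)),cv2.resize(s[120:300,180:295],(383,600))])
np.save("pics/w5.npy",w);cv2.imwrite("pics/w5.png",w);cv2.imwrite("pics/v5.png",cv2.resize(w[60:300,180:380],(700,600)[::1] if 0 else (500,600)))
E
```

```text
[573.29807549 -15.4973766   62.54315759] [3.11831821e+00 3.80569889e-01 3.55922200e-04] 35.69094867667472 [-0.50698217 -0.72465474 -0.64017247]
```

View pics/v5.png

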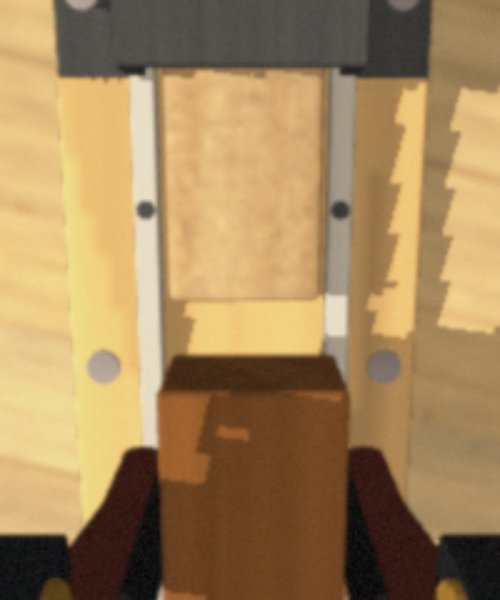

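The short block is held above the track. Its top front edge is at crop row 392 (columns 160–349) and its bottom front edge at row 355 (columns 174–334). The long block's rear edge is at row 298 (columns 168–318), and the rails' outer edges are 131–354 at row 75.

```bash
python3 - <<'E'
from h import *
o=dict(ee_pos=np.array([573.3,-15.0,62.5]),orientation=[3.1183,.3806,.0003])
c=cam("wrist",o);e=np.array([455.5,-42.7]);u=np.array([.9703,.2419]);n=np.array([-.2419,.9703])
print("tcp",(o["ee_pos"][:2]-e)@u,(o["ee_pos"][:2]-e)@n)
zb=62.5-25+0
for nm,p,z in[("longL",(168,298),26),("longR",(318,298),26),("topL",(160,392),zb+30),("topR",(349,392),zb+30),("botL",(174,355),zb),("botR",(334,355),zb),("railL",(131,75),14),("railR",(354,75),14),("railL",(143,430),14),("railR",(347,350),14)]:
  q=px2w(c,(p[0]/2.5-.3+180,p[1]/2.5-.3+60),z)[:2]-e;print(nm,(q@u).round(1),(q@n).round(1))
E
```

```text
tcp 121.00196999999997 -1.6185099999999835
longL 159.8 16.8
longR 159.7 -17.3
topL 149.7 14.4
topR 149.7 -19.9
botL 149.3 14.7
botR 149.2 -20.1
railL 208.7 25.0
railR 208.6 -25.5
railL 124.0 25.4
railR 144.7 -25.7
```

>>> servo_tool:
  plan:
    - [0.8,[-0.6,2.3,-5],0]
    - [0.8,[-0.6,2.3,-12],0]
    - [0.8,[-0.6,2.3,-18],0]
    - [0.8,[-0.6,2.3,-21],0]
    - [0.8,[-0.6,2.3,-24],0]
    - [0.8,[-0.6,2.3,-24],0]
    - [0.8,[-0.6,2.3,-24],0]

```text
t: 14.32
ee_pos: [572.3, -12.0, 37.9]
orientation: [-3.118, -0.383, 0.001]
ft_force: [0.3, -0.5, -1.4]
width: 35.9
grasp_force: 30.0
```

>>> servo_tool:
  plan:
    - [0.8,[0,0,-1.5],0]
    - [0.8,[0,0,-3],0]
    - [0.8,[0,0,-3],0]
    - [0.8,[0,0,-3],0]

```text
t: 14.65
ee_pos: [572.4, -12.0, 35.2]
orientation: [-3.118, -0.383, -0.0]
ft_force: [0.2, 0.4, -1.1]
width: 35.5
grasp_force: 30.0
```

>>> servo_tool:
  plan:
    - [0.8,[0,0,-1],0]
    - [0.8,[0,0,-2],0]
    - [0.8,[0,0,-2],0]
    - [0.8,[0,0,-2],0]

```text
t: 14.98
ee_pos: [572.5, -12.0, 33.5]
orientation: [3.118, 0.383, 0.0]
ft_force: [-1.3, 0.7, 3.3]
width: 35.9
grasp_force: 30.0
```

>>> servo_tool:
  plan:
    - [0.8,[0,0,-0.8],0]
    - [0.8,[0,0,-0.8],0]
    - [0.8,[0,0,-0.8],0]

```text
t: 15.23
ee_pos: [572.6, -12.0, 33.5]
orientation: [3.118, 0.383, 0.001]
ft_force: [-4.0, 0.5, 12.5]
width: 35.7
grasp_force: 30.0
```

>>> servo_tool:
  plan:
    - [0.8,[0,0,1],0]
    - [0.3,[0,0,1],0]
    - [0.3,[0,0,1],0]
    - [0.3,[0,0,1],0]
    - [0.3,[0,0,1],0]
    - [0.3,[0,0,15],0]
    - [0.3,[0,0,45],0]
    - [0.6,[-20,-5,50],0]
    - [1,[-48.5,-12.1,50],0]
    - [1,[-48.5,-12.1,50],0]

```text
t: 16.07
ee_pos: [518.8, -24.5, 82.1]
orientation: [-3.117, -0.382, 0.008]
ft_force: [-1.2, -0.0, -0.4]
width: 45.3
grasp_force: 0.0
```

>>> servo_tool:
  plan:
    - [1,[0,0,0],0]
    - [1,[0,0,0],0]
    - [1,[0,0,0],0]
    - [1,[0,0,0],0]
    - [1,[0,0,0],0]
    - [1,[0,0,0],0]

```text
t: 16.57
ee_pos: [524.3, -24.0, 82.2]
orientation: [-3.118, -0.383, 0.0]
ft_force: [1.0, 0.4, 0.6]
width: 4.8
grasp_force: 0.0
```

```bash
python3 - <<'E'
from h import *
o=ctrl.get_obs();print(o["ee_pos"],o["orientation"],o["width"],o["ft_force"])
w=ctrl.get_image("wrist");cv2.imwrite("pics/w6.png",w)
E
```

```text
[524.29606266 -24.00663887  82.16987019] [-3.11811399e+00 -3.83216319e-01  5.07498108e-05] 4.7672414583920935 [0.96308595 0.37478548 0.57325615]
```

View pics/w6.png

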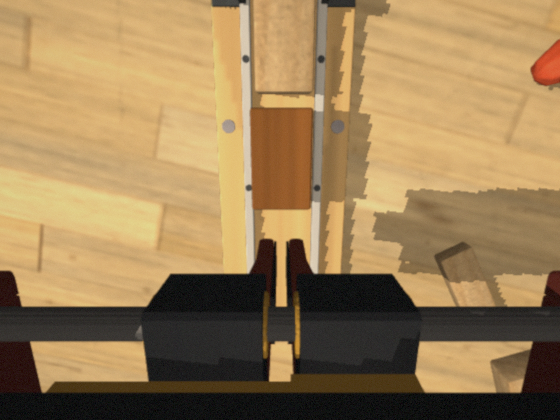

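The short block lies flat in the track (columns 251–312, rows 108–209), with about 10 mm left to the long block (rear edge at row 93). I'll lower the closed fingers behind it and push.

>>> servo_tool:
  plan:
    - [1,[0.4,-1.5,-25],0]
    - [1,[0.4,-1.5,-45],0]
    - [1,[0.4,-1.5,-51],0]
    - [1,[0.4,-1.5,-51],0]
    - [1,[3,-0.9,-51],0]
    - [1,[6,-0.1,-51],0]
    - [1,[9,0.6,-51],0]
    - [1,[12,1.4,-51],0]
    - [1,[12,1.4,-51],0]
    - [1,[12,1.4,-51],0]

```text
t: 17.45
ee_pos: [536.5, -22.7, 31.8]
orientation: [3.118, 0.383, 0.002]
ft_force: [-0.5, 0.8, 0.8]
width: 0.5
grasp_force: 0.0
```

>>> servo_tool:
  plan:
    - [1,[0.7,0.2,0],0]
    - [1,[1.3,0.32,0],0]
    - [1,[1.3,0.32,0],0]
    - [1,[1.3,0.32,0],0]

```text
t: 17.78
ee_pos: [537.2, -22.4, 31.4]
orientation: [-3.118, -0.383, -0.0]
ft_force: [-0.1, 0.4, -0.1]
width: 0.5
grasp_force: 0.0
```

>>> servo_tool:
  plan:
    - [1,[0.7,0.2,0],0]
    - [1,[1.3,0.32,0],0]
    - [1,[1.3,0.32,0],0]
    - [1,[1.3,0.32,0],0]

```text
t: 18.12
ee_pos: [538.5, -22.1, 31.3]
orientation: [-3.118, -0.383, 0.0]
ft_force: [-0.1, -0.8, -0.1]
width: 0.4
grasp_force: 0.1
```

>>> servo_tool:
  plan:
    - [1,[0.7,0.2,0],0]
    - [1,[1.3,0.32,0],0]
    - [1,[1.3,0.32,0],0]
    - [1,[1.3,0.32,0],0]

```text
t: 18.45
ee_pos: [540.0, -21.8, 31.4]
orientation: [3.118, 0.383, 0.0]
ft_force: [0.7, 0.1, -0.9]
width: 0.6
grasp_force: 0.0
```

>>> servo_tool:
  plan:
    - [1,[0.5,0.12,0],0]
    - [1,[1,0.25,0],0]
    - [1,[1,0.25,0],0]
    - [1,[1,0.25,0],0]

```text
t: 18.78
ee_pos: [540.6, -21.5, 31.4]
orientation: [-3.118, -0.383, 0.001]
ft_force: [-1.8, -0.1, 1.8]
width: 0.5
grasp_force: 0.8
```

>>> servo_tool:
  plan:
    - [1,[0.5,0.12,0],0]
    - [1,[0.5,0.12,0],0]
    - [1,[0.5,0.12,0],0]

```text
t: 19.03
ee_pos: [540.6, -21.5, 31.3]
orientation: [-3.118, -0.383, 0.002]
ft_force: [-5.1, -1.0, 2.3]
width: 0.5
grasp_force: 2.4
```

>>> servo_tool:
  plan:
    - [1,[0.4,0.1,0],0]
    - [1,[0.4,0.1,0],0]
    - [1,[0.4,0.1,0],0]

```text
t: 19.28
ee_pos: [540.6, -21.5, 31.2]
orientation: [-3.118, -0.383, 0.003]
ft_force: [-6.0, -3.5, 4.7]
width: 0.7
grasp_force: 3.1
```

Contact at about 7 N, within 0.5 mm of where it was predicted. Backing off and checking the joint.

>>> servo_tool:
  plan:
    - [1,[-3,-0.8,0],0]
    - [1,[-10,-2.5,0],0]
    - [1,[-20,-5,20],0]
    - [1,[-20,-5,55],0]
    - [1,[-20,-5,75],0]
    - [1,[-20,-5,75],0]
    - [1,[-20,-5,75],0]

```text
t: 19.87
ee_pos: [522.7, -26.4, 107.4]
orientation: [3.118, 0.383, 0.006]
ft_force: [-0.7, 0.2, -0.3]
width: 0.4
grasp_force: 0.0
```

```bash
python3 - <<'E'
from h import *
o=ctrl.get_obs();print(o["t"],o["ee_pos"],o["ft_force"])
w=ctrl.get_image("wrist");cv2.imwrite("pics/w7.png",cv2.resize(w[0:240,180:400],(550,600),interpolation=cv2.INTER_CUBIC))
E
```

```text
19.8667 [522.67140553 -26.39145303 107.41548897] [-0.69121338  0.15903244 -0.34966516]
```

View pics/w7.png

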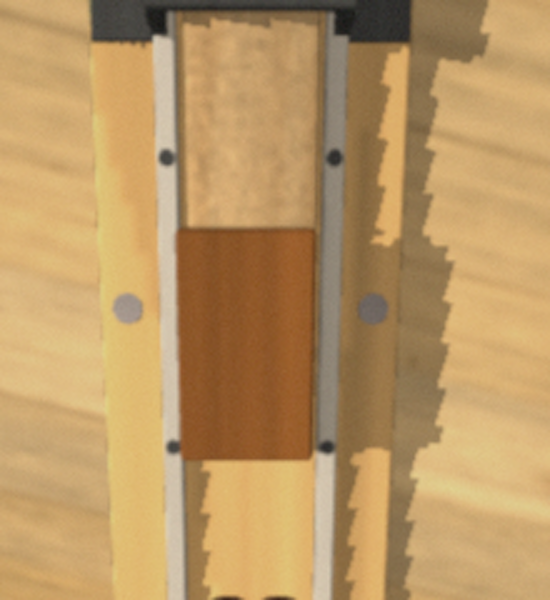

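The short block lies square and flat in the track, and no gap shows at the joint at crop row 228. The gripper is clear of everything, so I'm handing in.

```bash
python3 -c "
from workcell import ctrl
print(ctrl.close_job())"
```

```text
the job is handed in; nothing more can be done
None
```

The job is handed in: the long block rests against the hidden stop (contact felt at about 6 N), the short block is butted up behind it (about 7 N) with no gap visible in the last picture, and the tape, screwdriver and calliper were not touched.

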